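# Prop up the filter lid of a soldering tray

### The arm

A 7-joint arm with a two-finger parallel gripper is mounted at the origin on the work surface. World frame = base frame: x ahead of the robot, y to its left, z up, the work surface at z = 0. Lengths are in m, angles in rad, forces in N, time in s.
With the tool pointing down it reaches from about 0.35 to 0.9 m from the base axis. Payload 8.1 kg.
Tool frame: the origin (TCP) lies at the very end of the fingers, on their centre line; the grasp point (between the pads) lies 19 mm behind it (arm.tcp_to_grasp is the z of the grasp point in the tool frame, in m); z points along the fingers, y is the line along which they close (so a half turn about z gives the same grasp; the last joint's range is limited). The gripper opens to 92 mm and grips with 3 to 60 N. Pads are 19 mm wide; open, the fingers measure 130 mm over their backs; the gripper's body (75 mm by 190 mm) begins 47 mm behind the grasp point.
Start: joints at [1.133, 0.434, 0.025, 1.573, -0.012, 1.134, -0.075], TCP at [0.205, -0.59, 0.227] pointing down, gripper open.
Joint ranges: [-2.62, 2.62], [-0.44, 2.09], [-1.27, 1.32], [0.08, 2.57], [-1.32, 4.46], [0.12, 2], [-2.74, 2.74]. Speed limits (rad/s): [2.22, 2.22, 3.01, 3.01, 3.14, 3.14, 3.14].

### API

Orientations are given as a rotation vector (axis times angle).
In Python, from cell import readout, vision, sign_off, arm gives the robot as it stands. The module is installed in compiled form; this text tells all that it offers.
- The arm moves only by the shell command python3 -m creep 'ROWS' [FORCE]. ROWS is JSON, a list of rows, each a list of 5 numbers: the shift along the tool's x, y, z in units of 4 cm (1.0 is 4 cm), then the turn about the tool's z in units of 4 degrees (1.0 is 4 degrees), then the opening, from 0 (shut) to 1 (fully open). A call has 1 to 12 rows; each row shifts and turns the commanded pose from where the row before left it, along the tool's axes as they then stand; what a row does not reach is not made up. A row lasts 1/8 s, in which the tool goes at most 62.5 mm and 10.7 degrees, less where a joint would pass 70% of its speed; a pose out of reach is approached as far as the arm can. A call with a number of a shift or a turn outside -1 to 1 is refused whole. A call with a gripper value outside its range is refused whole. The fingers move at their own pace and stop on an object; FORCE is the grip in N (left out, the last holds). Time passes only in rows, so rows that do not move let the fingers close. It gives the time, the measured TCP pose, the force, the opening and the grip force at its end, in the units of the state.
- readout.observe(): the state, without advancing time (a new reading comes with each control period).
- vision.get_image(name): name is "scene" or "top" or "wrist"; returns a dict with "pixels" (384x512x3 uint8, blue, green, red), "z_map" (384x512 float32, m along the optical axis (not along the pixel's ray), 0 where there is no reading), "camera_matrix" (3x3 intrinsics, pixels), "position" and "rotation" of the camera in the world. Camera axes: x right, y up, looking along -z (the intrinsics and any distortion apply to the point x, -y, -z); pixel columns grow to the right and rows downward; lengths in m; the calibration is good to about 2 mm. A picture is of the moment at which its call begins.
- sign_off(): hands the job in; it is judged then, once.
The state is a dict: "clock": time; "joints": joint angles; "dq": joint speeds; "joint_efforts": joint torques, N m; "position": TCP position; "ee_rot": TCP orientation; "force": force on the tool from outside, world axes, zero at the start; "ft_torque": the same for the moment, N m; "width": opening from 0.0 (shut) to 1.0 (fully open); "gripper_force": force on a finger pad.
Only numpy, scipy, OpenCV 4.12 (cv2) and the standard library are available. Lean on these libraries where they do the work, as an engineer would, in place of code of your own. Each camera call takes 0.05 s, during which the arm holds its last target. There are 200 camera calls.

### The job

Get the solder-fume tray ready for work: first stand the small round tin, which was left on its closed lid, upright on the cork mat beside the little dish, then tip the lid right back until it leans open by itself. Swing the prop rod up and bring the lid down on to it, so that the pin at the rod's end goes up through the slotted hole in the lid's ear and the rod carries the lid. Do not let the lid slam down, and leave the other things where they are.

Things in the scene. Friction and masses are not known exactly. Their poses are not given: they have to be found in the camera images.
- unit: The solder-fume tray, fixed: open steel box 190 (its x) by 200 (its y) by 85 mm high, walls 4 mm, with a flat 8 mm base strip 84 mm wide along its -y side. Origin: centre of the box's underside, on the table. The lid's handle is on the -x side, the hinge along the +x side, the prop rod stands clear outside the -y wall, above the strip. Its yaw and place vary.
- lid (a joint): Angle of the lid, rad: 0 closed, grows as it opens, 1.85 at the back stop. It turns about the unit's y axis through point lid_hinge. The lid weighs about 0.45 kg and falls shut by itself below about 1.5 rad and stays leaning on the back stop above about 1.65. Resting on the rod's collar, with the pin in the hole, it reads 0.87.
- lid_hinge (a point): Middle of the lid's hinge line, 95 mm along the unit's +x from its origin and 86 mm up. The lid's underside plane passes through it; the lid is a grey framed black filter plate, 190 (x) by 200 (y) by 10 mm thick.
- lid_handle (a point): Middle of the lid's handle: a round dark bar of diameter 12 mm, 100 mm long, parallel to the hinge, 232 mm from the hinge line and 5 mm above the plane of the lid's underside, standing out from the lid's free edge in the lid's plane with a 36 mm gap between bar and lid. It can be held from above at every lid angle, the fingers one either side of it, and turns between the pads. The point's axes are the lid's (x from handle to hinge, y along the hinge, z the lid's upper side).
- lid_hole (a point): Centre of the slotted hole in the steel ear (52 by 75 mm, 5 mm thick) on the -y edge of the lid, on the underside: hole 22 mm along the lid's x, 13 mm along y; 92.6 mm from the hinge line, 150 mm along the unit's -y from the middle. Axes are the lid's (z points out of the upper side).
- rod (a joint): Angle of the prop rod, rad: 0 lying level, pointing to the unit's +x; grows as its tip swings up (about the unit's -y axis, through point rod_pivot), at most 1.6. Stiff pivot (0.14 N m): the rod stays where it is left. It must stand at 0.70 (within about 0.03) for the pin to meet the hole when the lid comes down. Below the ear it cannot be raised while the lid is shut.
- rod_pivot (a point): Pivot of the prop rod: 150 mm along the unit's -y and 80 mm along its -x from its origin, 60 mm up.
- rod_grip (a point): Point on the rod's axis 110 mm from the pivot, a good place to hold it: steel rod of diameter 8 mm, with 46 mm of room between it and the box wall (whose rim stands 25 mm higher than the level rod: go in from above with the fingers little opened, one either side). x axis along the rod to its tip.
- rod_tip (a point): End of the rod's pin, 167 mm from the pivot. The pin has a diameter of 8 mm and stands 16 mm beyond a collar 20 mm in diameter, on which the lid's ear comes to rest.
- tin: Small round closed aluminium tin, diameter 52 mm, 45 mm high, about 0.12 kg, standing on the closed lid. Origin: centre of its underside; z up.
- mat: Cork mat, fixed, 200 (its x) by 120 (its y) by 5 mm. Origin: centre of its underside. The dish stands on it, so that only one end (along x) may be free.
- dish: White ceramic bowl, diameter 56 mm, 24 mm high, on the mat. Origin: centre of its underside. Leave it.
- bottle: White bottle with a red cap, diameter 48 mm, 110 mm high, near the handle's -y end. Origin: centre of its underside. Leave it.
- jar: Glass jar with a metal cap, diameter 54 mm, 75 mm high, near the handle's +y end. Origin: centre of its underside. Leave it.
- pot: Brass pot, diameter 56 mm, 35 mm high, inside the tray under the lid. Origin: centre of its underside. Leave it.
- stand: Soldering-iron stand, black base 90 by 65 by 22 mm with a steel coil, 120 mm high, beyond the hinge. Origin: centre of its underside. Leave it.
- phone: Black phone lying flat, 150 by 72 by 9 mm. Origin: centre of its underside. Leave it.
- driver: Screwdriver, 170 mm long, lying between phone and stand. Leave it.
- spool: Metal solder spool standing on its end, diameter 52 mm, 40 mm high, beyond the mat. Origin: centre of its underside. Leave it.

How it is judged:
By the outcome, as a careful person would: the job done as asked, in the order asked, and still so for the second after the job is handed in, with the robot touching nothing.
It also fails if it takes over 72 s, if anything falls off the work surface, if the arm or the gripper's body presses on something with over 40 N, if the wrist force passes 120 N, or if a joint passes its speed limit or range.

## Working session

There is one attempt and no reset: what is moved stays moved. The work goes in short steps, Python scripts to look and compute and a shell command to move; the robot and the scene stay as the last step left them, time stands still between calls to the robot, and variables do not carry over. Pictures are saved under pics/ and viewed, at most 10 in all, crops included, and the job is handed in when it is done.

```bash
mkdir -p pics; cat > h.py <<'E'
import numpy as np, cv2
from cell import readout, vision, sign_off, arm
from scipy.spatial.transform import Rotation as R
def snap(n,f):
    d=vision.get_image(n); cv2.imwrite('pics/'+f+'.png',d['pixels']); np.savez('pics/'+f+'.npz',**{k:np.asarray(v) for k,v in d.items()}); return d
def load(f): return np.load('pics/'+f+'.npz')
def rot(d):
    r=np.asarray(d['rotation']); return r if r.shape==(3,3) else R.from_rotvec(r).as_matrix()
def px(d,u,v,z=None):
    K=d['camera_matrix']; 
    D=d['z_map'][int(v),int(u)]
    c=np.array([(u-K[0,2])/K[0,0],-(v-K[1,2])/K[1,1],-1.])
    w=rot(d)@c; p=np.asarray(d['position'])
    if z is not None: D=(z-p[2])/w[2]
    return p+w*D
def cloud(d):
    K=d['camera_matrix'];Z=d['z_map'];v,u=np.mgrid[:Z.shape[0],:Z.shape[1]]
    c=np.stack([(u-K[0,2])/K[0,0]*Z,-(v-K[1,2])/K[1,1]*Z,-Z],-1)
    return c@rot(d).T+np.asarray(d['position'])
def tool():
    s=readout.observe(); return s,np.array(s['position']),R.from_rotvec(s['ee_rot']).as_matrix()
E
python3 - <<'E'
from h import *
s,p,M=tool(); print(s); print(M.round(3)); print(arm.tcp_to_grasp)
for n in('top','scene'):
    d=snap(n,n+'0'); print(d['position'],d['rotation'],d['camera_matrix'])
E
```

```text
{'clock': 0.0, 'joints': array([ 1.1333925 ,  0.43522253,  0.02493975,  1.57411462, -0.01156968,
        1.13398618, -0.07510903]), 'dq': array([-9.92832731e-04, -8.74044106e-05,  5.70264947e-04, -1.02980826e-03,
        8.12542507e-04,  7.49886910e-04, -1.78097911e-03]), 'joint_efforts': array([-4.69493643e-04, -6.67861319e+01,  9.84351262e-01, -3.14460719e+01,
       -6.07128488e-02,  4.28659958e-02,  9.25015524e-05]), 'position': array([ 0.20514845, -0.58982309,  0.2259381 ]), 'ee_rot': array([-3.09617682e+00, -5.23144993e-01,  6.56505609e-04]), 'force': array([ 0.84087034, -0.66671183,  0.60203266]), 'ft_torque': array([-0.00820183,  0.0320904 ,  0.04042798]), 'gripper_force': 0.0, 'width': 0.998567063623253}
[[ 0.944  0.329 -0.001]
 [ 0.329 -0.944  0.001]
 [-0.    -0.002 -1.   ]]
-0.0188
[0.36898378 0.00977191 1.34996221] [ 0.08357631 -0.09768085 -1.58213573] [[363.03766833   0.         253.26210006]
 [  0.         363.03766833 194.62557889]
 [  0.           0.           1.        ]]
[ 1.28226214 -0.11009855  0.9913248 ] [0.58584214 0.4980435  1.32297333] [[419.82658645   0.         257.01459035]
 [  0.         419.82658645 193.75345798]
 [  0.           0.           1.        ]]
```

View pics/top0.png

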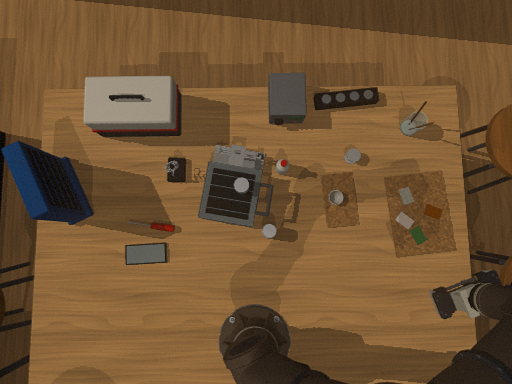

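View pics/scene0.png

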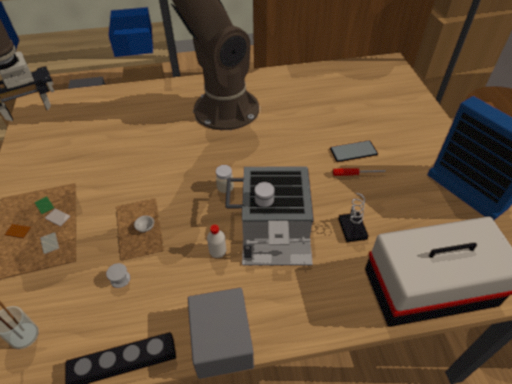

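The top view shows the tray near (232,188), with its handle at (265,198), the tin at (242,185), the bottle at (282,165) and the jar at (269,231). The mat is near (340,200) with the dish at (336,198). The strip and rod are on the far side, around (240,157).

```bash
python3 - <<'E'
from h import *
for f in('top0','scene0'):
    d=load(f); P=cloud(d); 
    q=P.reshape(-1,3); 
    m=(q[:,2]>.09)&(q[:,2]<.104)&(q[:,0]>.3)&(q[:,0]<.75)&(q[:,1]>-.15)&(q[:,1]<.3)
    xy=q[m][:,:2].astype(np.float32); print(f,m.sum(),cv2.minAreaRect(xy),np.median(q[m][:,2]))
    for nm,lo,hi,c,r in (('tin',.13,.15,None,None),):
        mm=(q[:,2]>lo)&(q[:,2]<hi)&(q[:,0]>.4)&(q[:,0]<.7)&(q[:,1]>-.02)&(q[:,1]<.2)
        print(nm,mm.sum(),q[mm].mean(0),cv2.minEnclosingCircle(q[mm][:,:2].astype(np.float32)))
d=load('top0')
for n,u,v,z in (('tin',242,185,.141),('bottle',284,163,.11),('jar',269,231,.075),('dish',336,198,.024),('mc1',322,174,.005),('mc2',353,172,.005),('mc3',358,225,.005),('mc4',328,228,.005),('handA',271,184,.09),('handB',265,216,.09)):
    print(n,px(d,u,v,z).round(3),px(d,u,v).round(3))
for f,(x,y,w,h) in (('top0',(190,130,180,110)),('scene0',(100,150,230,130))):
    cv2.imwrite('pics/c_'+f+'.png',cv2.resize(load(f)['pixels'][y:y+h,x:x+w],None,fx=800/w if f=='top0' else 3.4,fy=800/w if f=='top0' else 3.4,interpolation=cv2.INTER_CUBIC))
E
```

```text
top0 3179 ((0.5624760389328003, 0.10946043580770493), (0.38689079880714417, 0.28260499238967896), 69.83074188232422) 0.09532134601309328
tin 186 [0.54380668 0.03754072 0.13990233] ((0.5445975065231323, 0.037223510444164276), 0.026587827131152153)
scene0 3901 ((0.5677372813224792, 0.11148669570684433), (0.3890979588031769, 0.2897776961326599), 69.70054626464844) 0.09604210587285889
tin 265 [0.55091882 0.03868443 0.13985302] ((0.5477238297462463, 0.03926495835185051), 0.027258025482296944)
tin [0.542 0.035 0.141] [0.542 0.035 0.139]
bottle [ 0.622 -0.111  0.11 ] [ 0.621 -0.111  0.112]
jar [ 0.388 -0.056  0.075] [ 0.388 -0.056  0.072]
dish [ 0.506 -0.307  0.024] [ 0.507 -0.311  0.009]
mc1 [ 0.599 -0.263  0.005] [ 0.601 -0.264 -0.002]
mc2 [ 0.605 -0.38   0.005] [ 0.607 -0.382 -0.003]
mc3 [ 0.406 -0.39   0.005] [ 0.407 -0.391 -0.001]
mc4 [ 0.397 -0.278  0.005] [ 0.397 -0.279 -0.001]
handA [ 0.551 -0.065  0.09 ] [ 0.564 -0.071  0.002]
handB [ 0.439 -0.042  0.09 ] [ 0.444 -0.046  0.001]
```

View pics/c_top0.png

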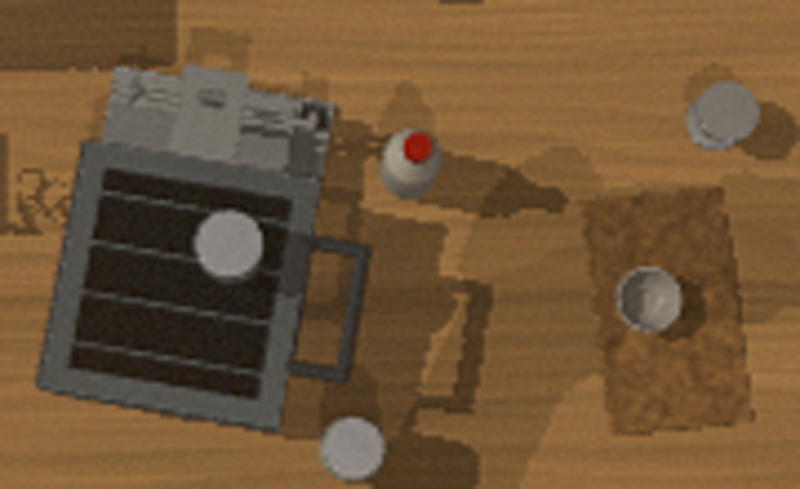

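The enlarged crop gives the lid corners at (82,142), (322,180), (280,432) and (38,388), and the handle bar from (368,247) to (347,380). The mat corners are (583,203), (722,187), (752,418) and (612,434), with the dish at (650,298). The near end of the mat has more room.

```bash
python3 - <<'E'
from h import *
d=load('top0'); k=800/180
g=lambda a,b,z:px(d,190+(a+.5)/k-.5,130+(b+.5)/k-.5,z)
C=np.array([g(*c,.096) for c in((82,142),(322,180),(280,432),(38,388))]);print('lid',C.round(4),C.mean(0).round(4))
# unit y direction: from far side(-y) to near side(+y); x: from handle side to hinge side
ax=(C[0]-C[1]+C[3]-C[2])[:2]; ay=(C[3]-C[0]+C[2]-C[1])[:2]
print(np.linalg.norm(ax)/2,np.linalg.norm(ay)/2,np.degrees(np.arctan2(ax[1],ax[0])),np.degrees(np.arctan2(ay[1],ay[0]))-90+360)
for f in('top0','scene0'):
    D=load(f);q=cloud(D).reshape(-1,3);a=np.radians(100);
    m=(abs(q[:,2]-.096)<.004)&(np.hypot(*(q[:,:2]-C.mean(0)[:2]).T)<.145)
    print(f,m.sum(),cv2.minAreaRect(q[m][:,:2].astype(np.float32)),q[m][:,:2].mean(0))
h=[g(368,247,.091),g(347,380,.091)];print('handle',h)
M=np.array([g(*c,.005) for c in((583,203),(722,187),(752,418),(612,434))]);print('mat',M.round(3),M.mean(0));
v=(M[0]+M[1]-M[2]-M[3]);print('mat yaw',np.degrees(np.arctan2(v[1],v[0])))
print('dish',g(650,298,.024))
E
```

```text
lid [[ 0.6329  0.1546  0.096 ]
 [ 0.6001 -0.0345  0.096 ]
 [ 0.4025  0.0013  0.096 ]
 [ 0.4391  0.1886  0.096 ]] [0.5186 0.0775 0.096 ]
0.19136436194612808 0.19877834189397306 79.56464205448071 439.8886486657132
top0 2705 ((0.5369568467140198, 0.049930691719055176), (0.23839330673217773, 0.2425488829612732), 79.41934967041016) [0.51766207 0.07290736]
scene0 3420 ((0.5369045734405518, 0.05178584158420563), (0.23747417330741882, 0.24127419292926788), 79.60199737548828) [0.53055598 0.07396781]
handle [array([ 0.54700204, -0.07007113,  0.091     ]), array([ 0.44238935, -0.05159467,  0.091     ])]
mat [[ 0.594 -0.258  0.005]
 [ 0.607 -0.377  0.005]
 [ 0.411 -0.393  0.005]
 [ 0.4   -0.275  0.005]] [ 0.50299199 -0.32576731  0.005     ]
mat yaw 4.915695764675411
dish [ 0.51089016 -0.3071538   0.024     ]
```

```bash
cat > go.py <<'E'
# go.py x y z ang : shift (tool axes, 4 cm units) to TCP target and turn (4deg units) so tool y lies at world angle ang (mod 180)
import sys; from h import *
s,p,M=tool(); x,y,z=map(float,sys.argv[1:4])
print('t',s['clock'].__round__(2),'p',p.round(4),'F',np.round(s['force'],1),'w',round(s['width'],3),'units',(M.T@(np.array([x,y,z])-p)/.04).round(2))
a=np.degrees(np.arctan2(M[1,1],M[0,1]))
if len(sys.argv)>4: print('turn',round(-((float(sys.argv[4])-a+90)%180-90)/4,2),'a',a.round(1),'q7',round(s['joints'][6],2))
E
python3 go.py 0.545 0.038 0.226 94.9
```

```text
t 0.1 p [ 0.2052 -0.5899  0.226 ] F [-0.5 -0.3 -1.9] w 1.0 units [ 13.18 -12.03   0.02]
turn 3.57 a -70.8 q7 -0.08
```

```bash
python3 -m creep '[[0.5,-0.5,0,0,1],[0.9,-0.8,0,0,1],[0.9,-0.8,0,0,1],[0.9,-0.8,0,0,1],[0.9,-0.8,0,0,1],[0.9,-0.8,0,0,1],[0.9,-0.8,0,0,1],[0.9,-0.8,0,0,1],[0.9,-0.8,0,0,1],[0.9,-0.8,0,0,1],[0.9,-0.8,0,0,1],[0.9,-0.8,0,0,1]]' 20; python3 -m creep '[[0.9,-0.8,0,0,1],[0.9,-0.8,0,0,1],[0.9,-0.8,0,0,1],[0,0,0,1.2,1],[0,0,0,1.2,1],[0,0,0,1.2,1],[0,0,0,0,1]]' ; python3 go.py 0.545 0.038 0.112 94.9
```

```text
clock: 1.6
position: [0.4764, -0.101, 0.2266]
ee_rot: [3.098, 0.523, -0.001]
force: [0.9, 0.1, 0.5]
width: 0.998
gripper_force: 0.0
t 1.6 p [ 0.4764 -0.101   0.2266] F [0.9 0.1 0.5] w 0.998 units [ 2.76 -2.72  2.86]
turn 3.57 a -70.8 q7 -1.22refused, turn out of range in row 4
```

```bash
python3 -m creep '[[0.9,-0.9,0,0,1],[0.9,-0.9,0,0,1],[0.9,-0.9,0,0,1],[0,0,0,1,1],[0,0,0,1,1],[0,0,0,1,1],[0,0,0,0.6,1],[0,0,0,0,1]]' ; python3 - <<'E'
from h import *
d=snap('wrist','w1'); q=cloud(d).reshape(-1,3); m=(q[:,2]>.136)&(q[:,2]<.146)&(abs(q[:,0]-.545)<.06)&(abs(q[:,1]-.038)<.06)
print(m.sum(),q[m].mean(0) if m.any() else 0,cv2.minEnclosingCircle(q[m][:,:2].astype(np.float32)) if m.any() else 0)
E
python3 go.py 0.545 0.038 0.112 94.9
```

```text
clock: 2.6
position: [0.5423, 0.0351, 0.2264]
ee_rot: [3.139, 0.132, -0.001]
force: [0.4, -0.8, -0.5]
width: 1.0
gripper_force: 0.0
3191 [0.54698872 0.03829721 0.14124741] ((0.5459020137786865, 0.038146719336509705), 0.02599063515663147)
t 2.65 p [0.5424 0.0351 0.2265] F [-0.1 -0.2 -0.5] w 1.002 units [ 0.07 -0.07  2.86]
turn -0.02 a -85.2 q7 -1.75
```

View pics/w1.png

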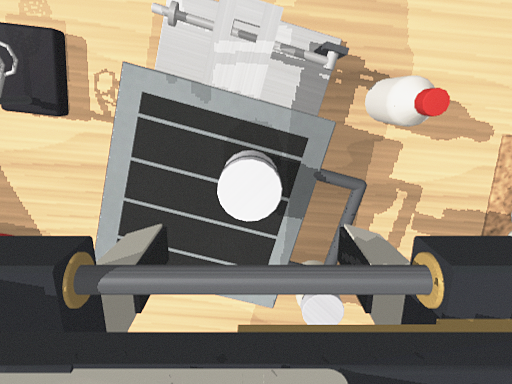

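The wrist view shows the tin at (250,188), standing clear on the lid. The rod runs from its pivot at (330,52) to its tip at (165,12).

```bash
python3 -m creep '[[0.1,-0.07,0.8,0,1],[0,0,0.9,0,1],[0,0,0.8,0,1],[0,0,0.4,0,1],[0,0,0,0,1],[0,0,0,0,0.3],[0,0,0,0,0.3],[0,0,0,0,0.3],[0,0,0,0,0.3]]' 20;  python3 go.py 0.437 -0.331 0.227 94.9
```

```text
clock: 3.78
position: [0.5465, 0.0383, 0.1111]
ee_rot: [3.139, 0.131, 0.001]
force: [0.3, 0.5, -0.7]
width: 0.614
gripper_force: 0.0
t 3.77 p [0.5465 0.0383 0.1111] F [ 0.3  0.5 -0.7] w 0.614 units [-3.5   8.97 -2.9 ]
turn -0.03 a -85.2 q7 -1.81
```

```bash
python3 -m creep '[[0,0,0,0,0.3],[0,0,0,0,0.3],[0,0,0,0,0.3],[0,0,-0.2,0,0.3],[0,0,-0.8,0,0.3],[0,0,-0.9,0,0.3],[0,0,-0.6,0,0.3],[0,0,0,0,0.3]]' 20;  python3 go.py 0.437 -0.331 0.03 94.9
```

```text
clock: 4.78
position: [0.5474, 0.0385, 0.2125]
ee_rot: [-3.139, -0.131, -0.006]
force: [0.8, 0.3, -2.3]
width: 0.565
gripper_force: 20.0
t 4.78 p [0.5474 0.0385 0.2125] F [ 0.8  0.3 -2.3] w 0.565 units [-3.53  8.98  4.55]
turn -0.03 a -85.2 q7 -1.77
```

```bash
python3 -m creep '[[-0.3,0.6,0,0,0.3],[-0.35,0.9,0,0,0.3],[-0.35,0.9,0,0,0.3],[-0.35,0.9,0,0,0.3],[-0.35,0.9,0,0,0.3],[-0.35,0.9,0,0,0.3],[-0.35,0.9,0,0,0.3],[-0.35,0.9,0,0,0.3],[-0.35,0.9,0,0,0.3],[-0.3,0.8,0,0,0.3],[0,0.38,0,0,0.3],[0,0,0,0,0.3]]' 20;  python3 go.py 0.439 -0.331 0.03 94.9
```

```text
clock: 6.28
position: [0.4406, -0.3311, 0.2098]
ee_rot: [-3.138, -0.129, 0.001]
force: [-1.2, 1.1, -2.2]
width: 0.561
gripper_force: 20.0
t 6.28 p [ 0.4406 -0.3311  0.2098] F [-1.2  1.1 -2.2] w 0.561 units [-0.04 -0.    4.5 ]
turn -0.05 a -85.3 q7 -0.99
```

```bash
python3 -m creep '[[0,0,0.5,0,0.3],[0,0,0.9,0,0.3],[0,0,0.9,0,0.3],[0,0,0.9,0,0.3],[0,0,0.8,0,0.3],[0,0,0.4,0,0.3],[0,0,0.15,0,0.3],[0,0,0,0,0.3]]' 20; python3 -m creep '[[0,0,0.04,0,0.3],[0,0,0.04,0,0.3],[0,0,0,0,0.3]]'
```

```text
clock: 7.28
position: [0.4413, -0.3308, 0.0292]
ee_rot: [3.139, 0.132, 0.001]
force: [1.6, 0.6, -2.3]
width: 0.56
gripper_force: 20.0
clock: 7.65
position: [0.4408, -0.3311, 0.0258]
ee_rot: [3.139, 0.131, 0.001]
force: [-0.5, -0.5, -1.5]
width: 0.563
gripper_force: 20.0
```

```bash
python3 -m creep '[[0,0,0.05,0,0.3],[0,0,0.05,0,0.3],[0,0,0.04,0,0.3],[0,0,0,0,0.3]]'
```

```text
clock: 8.15
position: [0.4407, -0.3309, 0.02]
ee_rot: [-3.139, -0.131, 0.0]
force: [-0.4, -0.3, 2.1]
width: 0.56
gripper_force: 20.0
```

```bash
python3 -m creep '[[0,0,0,0,0.85],[0,0,0,0,0.85],[0,0,0,0,0.85],[0,0,-0.3,0,0.85],[0,0,-0.8,0,0.85],[0,0,-1,0,0.85],[0,0,-1,0,0.85],[0,0,-0.9,0,0.6],[0,0,0,0,0.33]]'; python3 go.py 0.494 -0.059 0.18 79.7
```

```text
clock: 9.28
position: [0.4424, -0.332, 0.1837]
ee_rot: [3.135, 0.131, 0.008]
force: [-0.3, 0.3, -0.3]
width: 0.68
gripper_force: 0.0
t 9.28 p [ 0.4424 -0.332   0.1837] F [-0.3  0.3 -0.3] w 0.68 units [ 1.85 -6.69  0.08]
turn 3.77 a -85.2 q7 -1.0
```

```bash
python3 -m creep '[[0.2,-0.8,0,0,0.33],[0.25,-0.9,0,0,0.33],[0.25,-0.9,0,0,0.33],[0.25,-0.9,0,0,0.33],[0.25,-0.9,0,0,0.33],[0.25,-0.9,0,0,0.33],[0.25,-0.9,0,0,0.33],[0.15,-0.5,0,1,0.33],[0,0,0,1,0.33],[0,0,0,1,0.33],[0,0,0,0.77,0.33],[0,0,0,0,0.33]]' 15; python3 - <<'E'
from h import *
d=snap('wrist','w2'); q=cloud(d).reshape(-1,3)
o=np.array([.5186,.0775]);a=np.radians(79.7);ux=np.array([np.cos(a),np.sin(a)]);uy=np.array([-ux[1],ux[0]])
e=np.stack([(q[:,:2]-o)@ux,(q[:,:2]-o)@uy,q[:,2]],1)
m=(abs(e[:,2]-.092)<.008)&(e[:,0]<-.118)&(e[:,0]>-.16)&(abs(e[:,1])<.047)
print('bar',m.sum(),np.median(e[m],0),np.percentile(e[m],[2,98],axis=0))
d=snap('top','t2');q=cloud(d).reshape(-1,3); m=(q[:,2]>.043)&(q[:,2]<.056)&(np.hypot(q[:,0]-.44,q[:,1]+.331)<.05); print('tin',m.sum(),q[m].mean(0))
E
python3 go.py 0.494 -0.059 0.072 79.7
```

```text
clock: 10.78
position: [0.4917, -0.0577, 0.1797]
ee_rot: [3.129, -0.281, -0.001]
force: [0.1, -1.5, -0.5]
width: 0.332
gripper_force: 0.0
bar 1829 [-0.13590267  0.00095135  0.09639583] [[-0.14215353 -0.0451084   0.09250746]
 [-0.12090198  0.04586054  0.09824611]]
tin 163 [ 0.4389757  -0.33057042  0.04884001]
t 10.88 p [ 0.4919 -0.0577  0.1798] F [ 0.2 -0.1  0.3] w 0.329 units [0.06 0.02 2.69]
turn 0.02 a -100.2 q7 -1.81
```

View pics/w2.png

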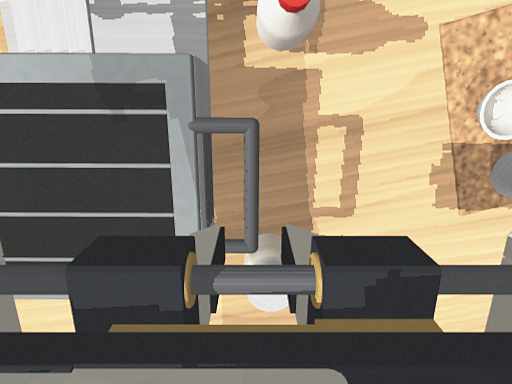

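The wrist view shows the handle bar at columns 245–258, centred between the fingers at 205–300. The tin is standing on the mat beside the dish.

```bash
python3 -m creep '[[0.05,0,0.5,0,0.33],[0,0,0.8,0,0.33],[0,0,0.8,0,0.33],[0,0,0.4,0,0.33],[0,0,0.19,0,0.33],[0,0,0,0,0],[0,0,0,0,0],[0,0,0,0,0],[0,0,0,0,0]]' 15; python3 - <<'E'
from h import *
s,p,M=tool(); print(s['width'],s['gripper_force'],s['force'],p)
o=np.array([.5186,.0775,0]);a=np.radians(79.7);ux=np.array([np.cos(a),np.sin(a),0]);H=o+.095*ux+[0,0,.086]
c=M.T@ux; print('ux in tool',c.round(3))
f=lambda t:(np.array([-.232*np.cos(t)+.005*np.sin(t),.232*np.sin(t)+.005*np.cos(t)]))
print('now rel hinge',((p-H)@ux).round(4),p[2]+.0188-.086, f(0))
T=np.linspace(0,1.85,22);P=np.array([f(t) for t in T])/.04;print(np.c_[T[1:],np.diff(P,axis=0)].round(2))
E
```

```text
clock: 12.0
position: [0.4949, -0.0569, 0.073]
ee_rot: [-3.128, 0.28, -0.003]
force: [1.2, 4.9, 0.5]
width: 0.126
gripper_force: 15.0
0.1258197940817823 14.997851550579071 [1.17924903 4.87980952 0.49137083] [ 0.4948967  -0.05693138  0.07301896]
ux in tool [ 0.001 -1.     0.001]
now rel hinge -0.2315 0.005818959157504203 [-0.232  0.005]
[[ 0.09  0.03  0.51]
 [ 0.18  0.08  0.5 ]
 [ 0.26  0.12  0.5 ]
 [ 0.35  0.17  0.48]
 [ 0.44  0.21  0.47]
 [ 0.53  0.25  0.45]
 [ 0.62  0.29  0.42]
 [ 0.7   0.32  0.4 ]
 [ 0.79  0.36  0.37]
 [ 0.88  0.39  0.33]
 [ 0.97  0.41  0.3 ]
 [ 1.06  0.44  0.26]
 [ 1.15  0.46  0.22]
 [ 1.23  0.48  0.18]
 [ 1.32  0.49  0.14]
 [ 1.41  0.5   0.09]
 [ 1.5   0.51  0.05]
 [ 1.59  0.51  0.  ]
 [ 1.67  0.51 -0.04]
 [ 1.76  0.5  -0.09]
 [ 1.85  0.49 -0.13]]
```

```bash
python3 -m creep '[[0,-0.03,-0.51,0,0],[0,-0.08,-0.5,0,0],[0,-0.12,-0.5,0,0],[0,-0.17,-0.48,0,0],[0,-0.21,-0.47,0,0],[0,-0.25,-0.45,0,0],[0,-0.29,-0.42,0,0],[0,-0.32,-0.4,0,0],[0,-0.36,-0.37,0,0],[0,-0.39,-0.33,0,0],[0,0,0,0,0]]' 20; cat > lid.py <<'E'
from h import *
s,p,M=tool()
o=np.array([.5186,.0775,0]);a=np.radians(79.7);ux=np.array([np.cos(a),np.sin(a),0]);H=o+.095*ux+[0,0,.086]
x=(p-H)@ux; z=p[2]+.0188-.086
print('lid',np.arctan2(z,-x)-np.arctan2(.005,.232),'r',np.hypot(x,z),'F',s['force'].round(1),'w',s['width'],s['clock'])
E
python3 lid.py
```

```text
clock: 13.38
position: [0.5108, 0.0295, 0.2514]
ee_rot: [3.128, -0.281, 0.004]
force: [1.4, -4.3, 2.6]
width: 0.122
gripper_force: 20.0
lid 0.8868890042632036 r 0.23358390700013273 F [ 1.4 -4.3  2.6] w 0.12199542713473639 13.375
```

```bash
python3 -m creep '[[0,-0.41,-0.3,0,0],[0,-0.44,-0.26,0,0],[0,-0.46,-0.22,0,0],[0,-0.48,-0.18,0,0],[0,-0.49,-0.14,0,0],[0,-0.5,-0.09,0,0],[0,-0.51,-0.05,0,0],[0,-0.51,0,0,0],[0,-0.51,0.04,0,0],[0,-0.5,0.09,0,0],[0,-0.3,0.07,0,0],[0,0,0,0,0]]' 20; python3 lid.py
```

```text
clock: 14.88
position: [0.5473, 0.232, 0.2908]
ee_rot: [-3.128, 0.28, -0.001]
force: [5.7, -1.1, 0.5]
width: 0.123
gripper_force: 20.0
lid 1.8204060681201157 r 0.2320879440211024 F [ 5.7 -1.1  0.5] w 0.12291826821888048 14.875
```

```bash
python3 -m creep '[[0,-0.1,0.03,0,0],[0,0,0,0,0.33],[0,0,0,0,0.33],[0,0,0,0,0.33],[0,0,-0.4,0,0.33],[0,0,-0.8,0,0.33],[0,0,-0.6,0,0.33],[0,0,0,0,0.33]]' 20; python3 go.py 0.6716 0.0802 0.2 -10.3;python3 -c "from h import *;print(tool()[0]['joints'])"
```

```text
clock: 15.88
position: [0.548, 0.2349, 0.365]
ee_rot: [-3.126, 0.282, -0.006]
force: [-0.1, 0.4, 0.8]
width: 0.332
gripper_force: 0.0
t 15.88 p [0.548  0.2349 0.365 ] F [-0.1  0.4  0.8] w 0.332 units [3.72 3.27 4.13]
turn 22.5 a -100.3 q7 -2.34
[-0.27452269  0.33214034 -0.31291704  1.40035743  0.10210176  1.42021392
 -2.33692388]
```

```bash
python3 -m creep '[[0.93,0.82,0,0,0.33],[0.93,0.82,0,0,0.33],[0.93,0.82,0,0,0.33],[0.93,0.82,0,0,0.33],[0,0,0,-1,0.33],[0,0,0,-1,0.33],[0,0,0,-1,0.33],[0,0,0,-1,0.33],[0,0,0,-1,0.33],[0,0,0,-1,0.33],[0,0,0,-1,0.33],[0,0,0,-1,0.33]]'; python3 -m creep '[[0,0,0,-1,0.33],[0,0,0,-1,0.33],[0,0,0,-1,0.33],[0,0,0,-1,0.33],[0,0,0,-1,0.33],[0,0,0,-1,0.33],[0,0,0,-1,0.33],[0,0,0,-1,0.33],[0,0,0,-1,0.33],[0,0,0,-1,0.33],[0,0,0,-1,0.33],[0,0,0,-1,0.33]]';python3 -m creep '[[0,0,0.8,-1,0.33],[0,0,0.9,-1,0.33],[0,0,0.9,-0.5,0.33],[0,0,0.5,0,0.33],[0,0,0,0,0.33]]'; python3 go.py 0.6716 0.0802 0.1 -10.3; python3 - <<'E'
from h import *
snap('wrist','w3')
E
```

```text
clock: 17.38
position: [0.6699, 0.0785, 0.3613]
ee_rot: [3.085, 0.595, -0.002]
force: [-0.5, 0.6, 0.7]
width: 0.331
gripper_force: 0.0
clock: 18.88
position: [0.6699, 0.0785, 0.3614]
ee_rot: [-2.576, -1.798, 0.002]
force: [-0.4, 0.7, 0.1]
width: 0.328
gripper_force: 0.0
clock: 19.5
position: [0.669, 0.078, 0.2359]
ee_rot: [-2.411, -2.012, 0.006]
force: [-0.3, 0.2, 1.5]
width: 0.326
gripper_force: 0.0
t 19.5 p [0.669  0.078  0.2359] F [-0.3  0.2  1.5] w 0.326 units [0.07 0.07 3.4 ]
turn -0.0 a -10.3 q7 -0.61
```

View pics/w3.png

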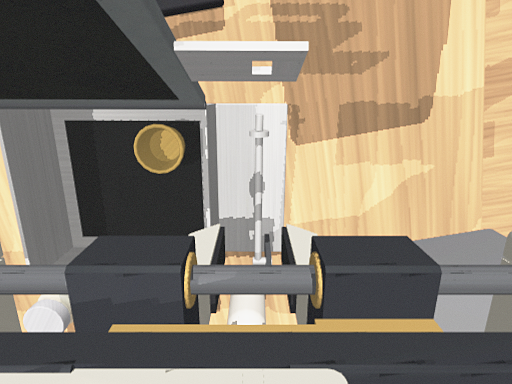

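The lid leans open. The rod shows as a vertical line at column 258, from its tip at row 115 down to about row 260, and lies centred between the fingers. The ear and its hole are at (262,67).

```bash
cat > rod.py <<'E'
import sys; from h import *
o=np.array([.5186,.0775]);a=np.radians(79.7);ux=np.array([np.cos(a),np.sin(a)]);uy=np.array([-ux[1],ux[0]])
def unit(d):
    q=cloud(d).reshape(-1,3); return np.stack([(q[:,:2]-o)@ux,(q[:,:2]-o)@uy,q[:,2]],1)
E
python3 - <<'E'
from rod import *
e=unit(load('w3'))
m=(e[:,2]>.05)&(e[:,2]<.08)&(abs(e[:,1]+.15)<.02)&(e[:,0]>-.06)&(e[:,0]<.1)
for x0 in np.arange(-.06,.1,.02):
    k=m&(abs(e[:,0]-x0-.01)<.01)
    if k.sum()>3: print(x0.round(2),k.sum(),np.median(e[k],0).round(4),e[k][:,2].max().round(4))
print(e[m][:,0].max())
E
```

```text
-0.06 116 [-0.0496 -0.1522  0.0661] 0.0681
-0.04 131 [-0.0301 -0.1521  0.0674] 0.0704
-0.02 125 [-0.0103 -0.153   0.0688] 0.0707
0.0 126 [ 0.01   -0.153   0.0703] 0.0727
0.02 133 [ 0.0299 -0.1529  0.0716] 0.0741
0.04 159 [ 0.0499 -0.1528  0.0729] 0.0752
0.06 219 [ 0.0693 -0.1527  0.0752] 0.08
0.08 52 [ 0.0832 -0.1531  0.0751] 0.0774
0.08583977440620386
```

```bash
python3 go.py 0.6735 0.0798 0.049 -10.3; python3 -m creep '[[0.07,0.1,0.8,0,0.33],[0,0,0.9,0,0.33],[0,0,0.9,0,0.33],[0,0,0.9,0,0.33],[0,0,0.8,0,0.33],[0,0,0.32,0,0.33],[0,0,0,0,0.33],[0,0,0,0,0],[0,0,0,0,0],[0,0,0,0,0],[0,0,0,0,0]]' 15;  python3 - <<'E'
from rod import *
s,p,M=tool(); print(s['width'],s['gripper_force'],((p[:2]-o)@ux).round(4),((p[:2]-o)@uy).round(4),p[2], 'ux in tool',M.T@np.r_[ux,0])
T=np.linspace(.068,.70,10);P=.11*np.c_[np.cos(T),np.sin(T)]/.04;print(np.diff(P,axis=0).round(3))
E
```

```text
t 19.55 p [0.6698 0.0784 0.2375] F [-0.6  0.1  0.5] w 0.333 units [0.05 0.09 4.71]
turn -0.0 a -10.3 q7 -0.61
clock: 20.92
position: [0.6749, 0.0809, 0.0536]
ee_rot: [2.412, 2.013, 0.001]
force: [0.5, 0.5, 1.2]
width: 0.08
gripper_force: 15.0
0.07952384575204853 15.000895410776138 0.0312 -0.1531 0.05358591677077584 ux in tool [9.99999943e-01 4.53940169e-05 3.33666793e-04]
[[-0.02   0.192]
 [-0.033  0.19 ]
 [-0.047  0.187]
 [-0.06   0.184]
 [-0.072  0.179]
 [-0.085  0.173]
 [-0.097  0.167]
 [-0.108  0.16 ]
 [-0.119  0.152]]
```

```bash
python3 -m creep '[[-0.02,0,-0.19,0,0],[-0.03,0,-0.19,0,0],[-0.05,0,-0.19,0,0],[-0.06,0,-0.18,0,0],[-0.07,0,-0.18,0,0],[-0.085,0,-0.17,0,0],[-0.1,0,-0.17,0,0],[-0.11,0,-0.16,0,0],[-0.12,0,-0.15,0,0],[0,0,0,0,0],[0,0,0,0,0]]'
cat > rodm.py <<'E'
import sys
from rod import *
print(tool()[0]['force'].round(1),tool()[1])
for n in sys.argv[1:]:
    e=unit(snap(n,'r%.0f_'%(tool()[0]['clock']*100)+n)); r=np.hypot(e[:,0]+.08,e[:,2]-.06);t=np.arctan2(e[:,2]-.06,e[:,0]+.08)
    m=(abs(e[:,1]+.152)<.012)&(r>.03)&(r<.165)&(t>.3)&(t<1.1)
    print(n,m.sum(),e[m].mean(0) if m.any() else '')
    for r0 in np.arange(.03,.165,.015):
        k=m&(abs(r-r0-.0075)<.0075)
        if k.sum()>5: print(r0.round(3),k.sum(),np.median(e[k],0).round(4),'t',np.median(t[k]).round(3),'perp',np.median((r*np.sin(t-.7))[k]).round(4))
E
python3 rodm.py wrist scene
```

```text
clock: 22.3
position: [0.6701, 0.0554, 0.1166]
ee_rot: [2.412, 2.013, 0.0]
force: [1.2, 1.9, 1.7]
width: 0.079
gripper_force: 15.0
[1.2 1.9 1.7] [0.67005998 0.05535755 0.11655132]
wrist 3554 [ 0.02198988 -0.15297512  0.15153987]
0.03 69 [-0.0531 -0.1527  0.086 ] t 0.782 perp 0.0033
0.045 42 [-0.0441 -0.1528  0.0942] t 0.761 perp 0.0031
0.09 24 [-0.0013 -0.1531  0.1274] t 0.709 perp 0.0009
0.105 346 [ 0.0097 -0.1524  0.1316] t 0.701 perp 0.0001
0.12 1012 [ 0.0146 -0.1529  0.1459] t 0.731 perp 0.004
0.135 416 [ 0.0292 -0.153   0.1593] t 0.742 perp 0.0062
0.15 1645 [ 0.0365 -0.153   0.1586] t 0.7 perp -0.0
scene 40 [-0.0380492  -0.15517921  0.09528302]
0.03 15 [-0.0508 -0.1559  0.0844] t 0.708 perp 0.0003
0.045 16 [-0.0404 -0.1555  0.0951] t 0.713 perp 0.0007
0.06 7 [-0.0301 -0.1555  0.1014] t 0.717 perp 0.0011
```

```bash
python3 -m creep '[[0,0,0,0,0.33],[0,0,0,0,0.33],[0,0,0,0,0.33],[0,0,-0.4,0,0.33],[-0.3,0,-0.9,0,0.33],[-0.4,0,-0.9,0,0.33],[-0.4,0,-0.9,0,0.33],[-0.4,0,-0.5,0,0.33],[0,0,0,0,0.33],[0,0,0,0,0.33]]'
cat > rodf.py <<'E'
from rod import *
t=tool()[0]['clock']; d=snap('wrist','r%.0f'%(t*100)); e=unit(d)
m=(abs(e[:,1]+.153)<.0025)&(e[:,2]>.075)&(e[:,2]<.2)&(e[:,0]>-.08)&(e[:,0]<.08)
r=np.hypot(e[:,0]+.08,e[:,2]-.06); a=np.arctan2(e[:,2]-.06,e[:,0]+.08); m&=(r>.03)&(r<.168)&(abs(a-.7)<.3)
A=.7
for i in range(3):   # ridge: top surface perp ~ +.004
    s=r*np.cos(a-A); pp=r*np.sin(a-A)
    S=[];Q=[]
    for s0 in np.arange(.03,.165,.01):
        k=m&(abs(s-s0-.005)<.005)
        if k.sum()>8: S.append(s0+.005);Q.append(np.percentile(pp[k],80)); 
        if i==2 and k.sum()>8: print((s0+.005).round(3),k.sum(),Q[-1].round(4))
    S=np.array(S);Q=np.array(Q);k=(S<.14)
    c=np.polyfit(S[k],Q[k],1); 
    if i<2: A+=c[0]
print('angle',A,'offset',c, 'max r',r[m].max())
E
python3 rodf.py
```

```text
clock: 23.65
position: [0.6587, -0.0034, 0.2591]
ee_rot: [-2.411, -2.013, 0.002]
force: [0.6, 0.1, 0.1]
width: 0.333
gripper_force: 0.0
0.035 24 0.0051
0.045 26 0.0049
0.055 28 0.0049
0.065 38 0.005
0.075 42 0.0049
0.085 47 0.0051
0.095 48 0.005
0.105 49 0.0049
0.115 55 0.0051
0.125 57 0.0049
0.135 61 0.005
0.145 37 0.0109
0.155 101 0.0066
0.165 92 0.0047
angle 0.6715902857150655 offset [-2.04317788e-06  4.99994308e-03] max r 0.16728156778650927
```

```bash
python3 - <<'E'
from rod import *
import glob
f=sorted(glob.glob('pics/r23*.npz'))[-1][5:-4]; d=load(f); e=unit(d)
for nm,lo,hi,y0,y1 in (('table',-.02,.0055,-.4,-.2),('strip',.0056,.02,-.18,-.12),('rim',.078,.09,-.1005,-.095)):
    m=(e[:,2]>lo)&(e[:,2]<hi)&(e[:,1]>y0)&(e[:,1]<y1)&(abs(e[:,0])<.15)
    A=np.c_[e[m][:,:2],np.ones(m.sum())]; print(nm,m.sum(),np.linalg.lstsq(A,e[m][:,2],rcond=None)[0].round(4),np.median(e[m][:,2]))
# ear of the lid: hole side points
print(tool()[1])
E
python3 go.py 0.6701 0.0554 0.12 -10.3; ls pics
```

```text
table 32336 [-0.0012  0.0003  0.0005] 0.0003956980564325252
strip 6119 [-0.005   0.0014  0.0088] 0.008448131779534462
rim 367 [0.0058 0.1675 0.1022] 0.08545013281112585
[ 0.65856285 -0.00306734  0.25879649]
t 23.7 p [ 0.6586 -0.0031  0.2588] F [-0.3 -0.3 -0.5] w 0.329 units [1.49 0.03 3.47]
turn 0.01 a -10.2 q7 -0.49
c_scene0.png
c_top0.png
r2230_wrist.npz
r2230_wrist.png
r2235_scene.npz
r2235_scene.png
r2365.npz
r2365.png
scene0.npz
scene0.png
t2.npz
t2.png
top0.npz
top0.png
w1.npz
w1.png
w2.npz
w2.png
w3.npz
w3.png
```

```bash
python3 -m creep '[[0.5,0,0.3,0,0.33],[0.5,0,0.7,0,0.33],[0.5,0.03,0.9,0,0.33],[0,0,0.9,0,0.33],[0,0,0.7,0,0.33],[0,0,0.2,0,0.33],[0,0,0,0,0],[0,0,0,0,0],[0,0,0,0,0],[0,0,0,0,0],[0,0,0,0,0]]' 15; python3 -m creep '[[-0.04,0,-0.05,0,0],[-0.03,0,-0.04,0,0],[0,0,0,0,0],[0,0,0,0,0.33],[0,0,0,0,0.33],[0,0,0,0,0.33],[0,0,-0.4,0,0.33],[-0.3,0,-0.9,0,0.33],[-0.4,0,-0.9,0,0.33],[-0.4,0,-0.9,0,0.33],[-0.4,0,-0.5,0,0.33],[0,0,0,0,0.33]]'; python3 rodf.py
```

```text
clock: 25.08
position: [0.6703, 0.0562, 0.1131]
ee_rot: [-2.41, -2.013, 0.0]
force: [-5.8, 3.0, 1.1]
width: 0.08
gripper_force: 15.0
clock: 26.58
position: [0.6607, -0.0084, 0.2617]
ee_rot: [2.412, 2.008, 0.003]
force: [0.1, -1.2, -0.4]
width: 0.328
gripper_force: 0.0
0.035 27 0.005
0.045 31 0.0049
0.055 30 0.005
0.065 35 0.0051
0.075 36 0.0051
0.085 46 0.0048
0.095 46 0.0051
0.105 51 0.005
0.115 51 0.0049
0.125 55 0.0051
0.135 67 0.005
0.145 42 0.0109
0.155 112 0.0076
0.165 94 0.0048
angle 0.7052172261939268 offset [-2.62295704e-06  5.00462041e-03] max r 0.16746685394291225
```

```bash
python3 -m creep '[[0,0,-0.6,1,0.33],[0,0,-0.9,1,0.33],[0,0,-0.8,1,0.33],[0,0,-0.4,1,0.33],[0,0,0,1,0.33],[0,0,0,1,0.33],[0,0,0,1,0.33],[0,0,0,1,0.33],[0,0,0,1,0.33],[0,0,0,1,0.33],[0,0,0,1,0.33],[0,0,0,1,0.33]]' 15; python3 -m creep '[[0,0,0,1,0.33],[0,0,0,1,0.33],[0,0,0,1,0.33],[0,0,0,1,0.33],[0,0,0,1,0.33],[0,0,0,1,0.33],[0,0,0,1,0.33],[0,0,0,1,0.33],[0,0,0,1,0.33],[0,0,0,1,0.33],[0,0,0,0.4,0.33],[0,0,0,0,0.33]]'
python3 - <<'E'
from rod import *
d=snap('scene','s5'); e=unit(d)
# bar: near unit x .10..  .24, z .27...32
m=(e[:,2]>.295)&(e[:,2]<.33)&(abs(e[:,1])<.06)&(e[:,0]>.12)&(e[:,0]<.22)
print('bar',m.sum(),np.median(e[m],0) if m.any() else '',e[m].max(0) if m.any() else '')
E
python3 go.py 0.548 0.2355 0.365 79.7
```

```text
clock: 28.12
position: [0.6596, -0.0057, 0.3657]
ee_rot: [-3.021, -0.856, 0.005]
force: [0.5, -0.1, 0.5]
width: 0.33
gripper_force: 0.0
clock: 29.62
position: [0.6598, -0.0062, 0.3669]
ee_rot: [3.13, -0.269, -0.003]
force: [-0.7, 0.9, -0.6]
width: 0.327
gripper_force: 0.0
bar 181 [ 0.16313226 -0.0142898   0.31139534] [0.17147967 0.04874878 0.31596657]
t 29.68 p [ 0.6598 -0.0063  0.3672] F [ 0.7  0.1 -0.6] w 0.33 units [-3.78 -5.48  0.06]
turn 0.12 a -99.8 q7 -1.9
```

View pics/s5.png

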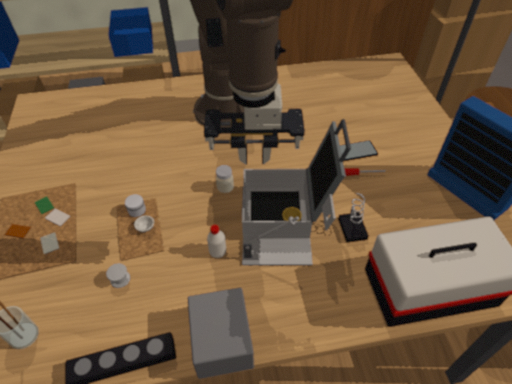

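The scene view shows the lid leaning open at (325,170), its handle at (345,140), and the tin on the mat at (135,205). The depth data puts the bar where the model predicts.

```bash
python3 -m creep '[[-0.6,-0.9,0,0.12,0.33],[-0.63,-0.92,0,0,0.33],[-0.63,-0.92,0,0,0.33],[-0.63,-0.92,0,0,0.33],[-0.63,-0.92,0,0,0.33],[-0.63,-0.9,0,0,0.33],[0,0,0,0,0.33]]' 20; python3 go.py 0.548 0.2355 0.289 79.7
```

```text
clock: 30.55
position: [0.5492, 0.2402, 0.368]
ee_rot: [-3.128, 0.272, 0.002]
force: [-0.5, -1.1, -0.4]
width: 0.332
gripper_force: 0.0
t 30.55 p [0.5492 0.2402 0.368 ] F [-0.5 -1.1 -0.4] w 0.332 units [-0.01  0.12  1.98]
turn 0.09 a -99.9 q7 -2.35
```

```bash
python3 -m creep '[[0,0.1,0.4,0,0.33],[0,0,0.6,0,0.33],[0,0,0.6,0,0.33],[0,0,0.38,0,0.33],[0,0,0,0,0],[0,0,0,0,0],[0,0,0,0,0],[0,0,0,0,0]]' 20; python3 lid.py; python3 - <<'E'
import numpy as np
f=lambda t:(np.array([-.232*np.cos(t)+.005*np.sin(t),.232*np.sin(t)+.005*np.cos(t)]))
T=np.linspace(1.84,.95,15);P=np.array([f(t) for t in T])/.04;print(np.c_[T[1:],np.diff(P,axis=0)].round(2))
E
```

```text
clock: 31.55
position: [0.5514, 0.2321, 0.2895]
ee_rot: [-3.128, 0.284, -0.002]
force: [1.1, 1.2, 0.9]
width: 0.124
gripper_force: 20.0
lid 1.8251647334667287 r 0.23107529613001132 F [1.1 1.2 0.9] w 0.12423799799701296 31.55
[[ 1.78 -0.36  0.09]
 [ 1.71 -0.36  0.07]
 [ 1.65 -0.37  0.05]
 [ 1.59 -0.37  0.03]
 [ 1.52 -0.37  0.  ]
 [ 1.46 -0.37 -0.02]
 [ 1.4  -0.37 -0.05]
 [ 1.33 -0.36 -0.07]
 [ 1.27 -0.36 -0.09]
 [ 1.2  -0.35 -0.11]
 [ 1.14 -0.34 -0.14]
 [ 1.08 -0.33 -0.16]
 [ 1.01 -0.32 -0.18]
 [ 0.95 -0.31 -0.2 ]]
```

```bash
python3 -m creep '[[0,0.36,-0.09,0,0],[0,0.36,-0.07,0,0],[0,0.37,-0.05,0,0],[0,0.37,-0.03,0,0],[0,0.37,0,0,0],[0,0.37,0.02,0,0],[0,0.37,0.05,0,0],[0,0.36,0.07,0,0],[0,0.36,0.09,0,0],[0,0.35,0.11,0,0],[0,0.34,0.14,0,0],[0,0,0,0,0]]' 20; python3 lid.py; python3 - <<'E'
from h import *
d=snap('scene','s6'); cv2.imwrite('pics/s6c.png',cv2.resize(d['pixels'][120:280,190:390],None,fx=4,fy=3.75,interpolation=cv2.INTER_CUBIC)[:600])
E
```

```text
clock: 33.05
position: [0.5215, 0.0736, 0.2783]
ee_rot: [3.127, -0.287, -0.003]
force: [-3.1, 0.2, 0.7]
width: 0.122
gripper_force: 20.0
lid 1.1135296702194013 r 0.232882294703515 F [-3.1  0.2  0.7] w 0.1220192655097026 33.05
```

View pics/s6c.png

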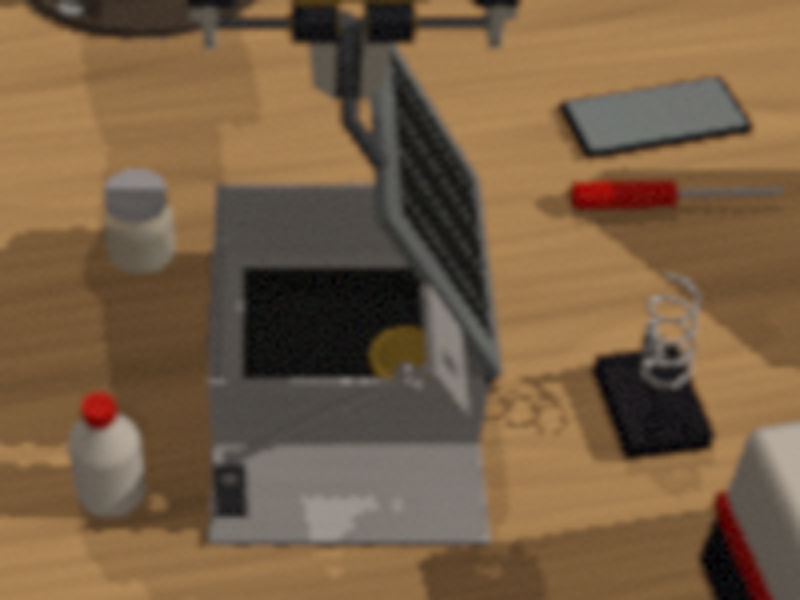

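The crop shows the rod from (235,460) to its pin at (410,370). The ear's slot at (450,360) faces it directly, so I lower gently.

```bash
python3 -m creep '[[0,0.21,0.1,0,0],[0,0.21,0.11,0,0],[0,0.2,0.12,0,0],[0,0.2,0.13,0,0],[0,0,0,0,0]]'; python3 lid.py;  python3 -m creep '[[0,0.15,0.1,0,0],[0,0,0,0,0]]'; python3 lid.py
```

```text
clock: 33.72
position: [0.5158, 0.0421, 0.26]
ee_rot: [3.128, -0.286, -0.002]
force: [-4.0, 0.8, -1.0]
width: 0.124
gripper_force: 20.0
lid 0.9547810294623744 r 0.23272602804369233 F [-4.   0.8 -1. ] w 0.12350083810528012 33.725
clock: 33.98
position: [0.5149, 0.0369, 0.2565]
ee_rot: [3.128, -0.285, -0.001]
force: [-3.7, -0.1, -1.6]
width: 0.125
gripper_force: 20.0
lid 0.9274878450618229 r 0.23284087415956742 F [-3.7 -0.1 -1.6] w 0.12450994027643264 33.975
```

```bash
python3 -m creep '[[0,0.08,0.06,0,0],[0,0.08,0.06,0,0],[0,0,0,0,0]]'; python3 lid.py;  python3 -m creep '[[0,0.07,0.06,0,0],[0,0,0,0,0]]'; python3 lid.py; python3 - <<'E'
from h import *
d=snap('scene','s7'); cv2.imwrite('pics/s7c.png',cv2.resize(d['pixels'][140:270,220:380],None,fx=4.6,fy=4.6,interpolation=cv2.INTER_CUBIC)[:600])
E
```

```text
clock: 34.35
position: [0.5139, 0.0309, 0.2519]
ee_rot: [3.129, -0.284, -0.001]
force: [-4.9, 0.2, -0.2]
width: 0.122
gripper_force: 20.0
lid 0.8948630161135354 r 0.23275218867583009 F [-4.9  0.2 -0.2] w 0.12198511685815958 34.35
clock: 34.6
position: [0.5134, 0.0281, 0.2496]
ee_rot: [3.129, -0.284, -0.0]
force: [-5.9, -0.1, 0.0]
width: 0.121
gripper_force: 20.0
lid 0.8791632789527857 r 0.2327011313314576 F [-5.9 -0.1  0. ] w 0.12083866978889177 34.6
```

View pics/s7c.png

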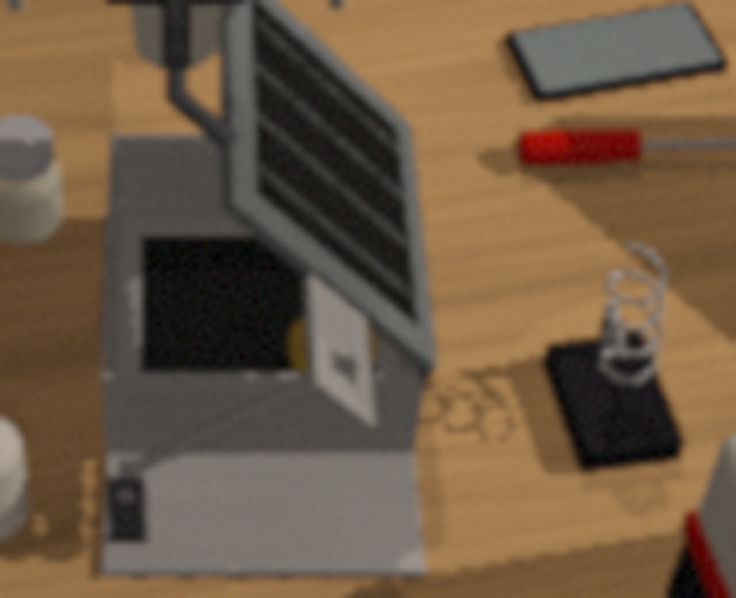

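The pin now shows inside the ear's slot at (345,365), and the rod runs up behind the ear. The force still hasn't risen, so I lower the last bit on to the collar.

```bash
python3 -m creep '[[0,0.04,0.035,0,0],[0,0,0,0,0]]'; python3 lid.py;  python3 -m creep '[[0,0.04,0.035,0,0],[0,0,0,0,0]]'; python3 lid.py
```

```text
clock: 34.9
position: [0.5133, 0.0275, 0.2489]
ee_rot: [-3.128, 0.283, -0.001]
force: [-7.1, 2.5, 4.2]
width: 0.125
gripper_force: 20.0
lid 0.8752365887086653 r 0.232563087095859 F [-7.1  2.5  4.2] w 0.12463978977181182 34.9
clock: 35.15
position: [0.5133, 0.027, 0.2484]
ee_rot: [-3.127, 0.281, -0.002]
force: [-9.5, 4.4, 11.4]
width: 0.124
gripper_force: 20.0
lid 0.8720645932590669 r 0.2324973475709054 F [-9.5  4.4 11.4] w 0.12372712853804124 35.15
```

```bash
python3 -m creep '[[0,-0.03,-0.04,0,0],[0,0,0,0,0.33],[0,0,0,0,0.33],[0,0,0,0,0.33],[0,0,-0.3,0,0.33],[0,0,-0.6,0,0.33],[0,0,-0.8,0,0.33],[0,0,-0.8,0,0.33],[0,0,-0.4,0,0.33],[0,0,0,0,0.33],[0,0,0,0,0.33]]'; python3 - <<'E'
from rod import *
d=snap('scene','s8'); cv2.imwrite('pics/s8c.png',cv2.resize(d['pixels'][120:270,100:380],None,fx=2.85,fy=2.85,interpolation=cv2.INTER_CUBIC))
e=unit(d); m=(abs(e[:,1])<.09)&(e[:,0]<.08)&(e[:,0]>-.03)&(e[:,2]>.1)&(e[:,2]<.26)
c=np.polyfit(e[m][:,0],e[m][:,2],1); print(m.sum(),'lid angle',np.arctan(-c[0]))
E
```

```text
clock: 36.52
position: [0.5127, 0.0259, 0.3631]
ee_rot: [3.128, -0.284, -0.003]
force: [0.6, -0.4, -0.4]
width: 0.331
gripper_force: 0.0
1726 lid angle 0.857650408110401
```

View pics/s8c.png

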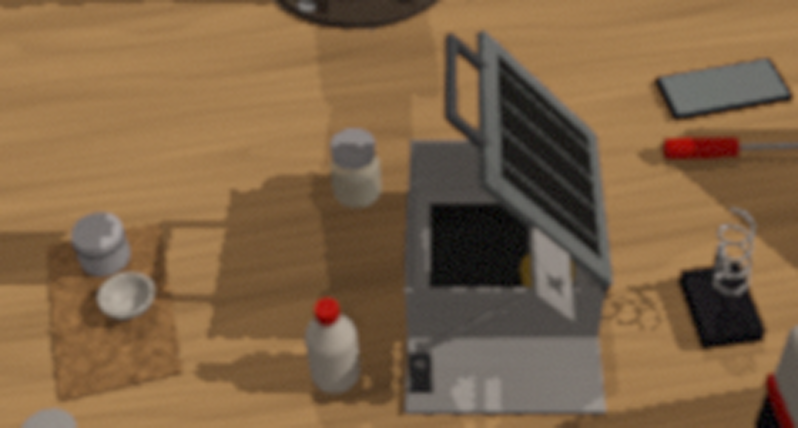

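The lid rests on the rod by itself at about 0.86 rad, with the pin in the slot at (555,283). The tin stands on the mat at (100,245), beside the dish at (126,297), and the other things look unmoved.

```bash
python3 -c "from cell import sign_off; print(sign_off())"
```

```text
the job is handed in; nothing more can be done
None
```

The job is handed in at about 36.5 s: the tin stands on the mat beside the dish, and the lid rests on the prop rod at about 0.86 rad with the pin through the slot. It was lowered under control, and nothing else appeared to move in the last picture.

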